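Fit the test gauge to the air manifold's quick coupler

TASK

Fit the pressure gauge that has the grooved quick-plug onto the quick coupler of the air manifold: pull the coupler's spring sleeve back until it stays back by itself, then push the plug home in the mouth, dial facing up, so that the sleeve snaps forward again and locks it. Push gently, the gauge is a delicate instrument; leave the other things on the bench where they are and let go of the gauge at the end.

Things in the scene. Friction and masses are not known exactly. Their poses are not given: they have to be found in the camera images.
- port (a point): Point on the coupler's level axis in the front face of the manifold's bar, 90 mm above the bench. x axis: along the coupler, out of its mouth, away from the bar; z up. The coupler's tail is clamped here in a brass hex nut, more or less deep: its mouth is 67 to 83 mm ahead of this point, differing from run to run and not measured. Place and direction differ too.
- manifold: Aluminium air manifold, bolted to the bench. Origin on the bench 75 mm ahead of and 90 mm below port, axes as port. Its bar is 50 mm deep (behind port), 60 mm high, reaches 50 mm to the +y side and 120 mm to the -y side of the axis, top 120 mm above the bench. Another port on it is closed by a small brass cap. The coupler's fixed nose ring: 29 mm outside, 17.4 mm bore.
- sleeve (a joint): The coupler's knurled steel sleeve, 47 mm diameter, 37 mm long, its centre 21.5 mm behind the mouth when forward. Value: m pulled back (towards the bar); 0 forward (start), 0.014 at its stop. Its spring pushes 4 to 9 N. Pulled to the stop it catches and, let go, stays at 0.011 to 0.012; then only the plug, pushed home, trips it. Forward and empty, claws inside bar the plug.
- gauge_flange (a point): Centre of the front face of the gauge's 28 mm flange (4 mm thick), on the plug's axis, 22 mm ahead of gauge_grip, same axes. It meets the coupler's mouth when the plug is home. With the sleeve caught back the plug goes in freely to about 5 mm short of that; the last 5 mm take 5 to 20 N and trip the sleeve. Locked, it keeps up to 5 mm of play.
- gauge_grip (a point): Centre of the brass stem block (36 long x 26 x 26 mm) of the gauge to fit. x axis: along the stem to the plug's tip; z: out of the dial face, up at the start. It lies on its back on the bench, this point 14 mm high. Behind the block is the round steel case, 58 mm diameter, 28 mm thick, centre 45 mm behind this point. Mass about 0.22 kg.
- plug_tip (a point): Tip of the gauge's steel plug, 39 mm ahead of gauge_flange, same axes. The plug is round, 16 mm in diameter, with a groove 8 mm in diameter; its last 6 mm taper to 9 mm at the tip.
- spare_grip (a point): Another gauge of the same make, with a plain short threaded stem (22 mm) and no plug: a bystander. Centre of its stem block, axes as for gauge_grip.
- socket: Loose steel coupler body standing on the bench, 38 mm diameter, 65 mm tall; origin at the centre of its underside. Bystander.
- wrench: Wrench, 170 mm long, lying on the bench. Bystander.
- screwdriver: Screwdriver lying on the bench. Bystander.
- sealant: White bottle of 36 mm diameter, 110 mm tall, with a red cap; origin at the centre of its underside. Bystander.
- silencer: Small brass and bronze silencer standing on the bench, 32 mm diameter, 53 mm tall; origin under it. Bystander.
- elbow: Small brass elbow fitting on the bench, 22 mm block, 42 mm tall; origin under it. Bystander.
Mind the look-alikes: they are no part of the job. What is shaped like the manifold but purple is not meant.

How it is judged:
By the outcome, as a careful person would: the job done as asked, in the order asked, and still so for the second after the job is handed in, with the robot touching nothing.
It also fails if it takes over 48 s, if anything falls off the work surface, if the arm or the gripper's body presses on something with over 40 N, if the wrist force passes 120 N, or if a joint passes its speed limit or range.

ROBOT

A 6-joint arm with a two-finger parallel gripper is mounted at the origin on the work surface. World frame = base frame: x ahead of the robot, y to its left, z up, the work surface at z = 0. Lengths are in mm, angles in rad, forces in N, time in s.
With the tool pointing down it reaches from about 300 to 750 mm from the base axis. Payload 8.5 kg.
Tool frame: the origin (TCP) lies at the very end of the fingers, on their centre line; the grasp point (between the pads) lies 19 mm behind it; z points along the fingers, y is the direction in which the jaws open and shut (so a half turn about z gives the same grasp; the last joint's range is limited). The gripper opens to 88 mm and grips with 3 to 60 N. Pads are 18 mm wide; open, the fingers measure 123 mm over their backs; the gripper's body (75 mm by 187 mm) begins 45 mm behind the grasp point.
Start: joints at [-1.531, 0.381, 1.297, -0, 1.464, -0.215], TCP at [138.624, -532.225, 238.748] pointing down, gripper open.
Joint ranges: [-3.11, 3.11], [-0.89, 2.33], [0.22, 2.48], [-1.42, 4.56], [0.17, 2.85], [-2.88, 2.88]. Speed limits (rad/s): [2.39, 2.39, 3.14, 3.14, 3.14, 3.14].

INTERFACE

Orientations are given as a rotation vector (axis times angle).
In Python, from workcell import env gives the robot as it stands. The module is installed in compiled form; this text tells all that it offers.
- The arm moves only by the shell command python3 -m creep 'ROWS' [OPENING] [FORCE]. ROWS is JSON, a list of rows, each a list of 6 numbers: the shift along the tool's x, y, z in mm, then the turn, a rotation vector about the tool's x, y, z in degrees. A call has 1 to 12 rows; each row shifts and turns the commanded pose from where the row before left it, along the tool's axes as they then stand; what a row does not reach is not made up. A row lasts 1/10 s, in which the tool goes at most 50 mm and 8.59 degrees, less where a joint would pass 70% of its speed; a pose out of reach is approached as far as the arm can. A call with a gripper value outside its range is refused whole. OPENING is the finger opening in mm, from 0 to 88.1, set as the call begins (- or left out, the last holds). The fingers move at their own pace and stop on an object; FORCE is the grip in N (left out, the last holds). Time passes only in rows, so rows that do not move let the fingers close. It gives the time, the measured TCP pose, the force and the opening at its end, in the units of the state.
- env.observe(): the state, without advancing time (a new reading comes with each control period).
- env.get_image(name): name is "scene" or "side" or "wrist"; returns a dict with "pixels" (420x560x3 uint8, red, green, blue), "K" (3x3 intrinsics, pixels), "world_from_camera" (4x4, takes a point from camera to world coordinates). Camera axes: x right, y down, z forward; pixel columns grow to the right and rows downward; lengths in mm; the calibration is good to about 2 mm. A picture is of the moment at which its call begins. There is no depth.
- env.close_job(): hands the job in, once; it reports no verdict.
Trained networks look in a picture, given as the dict that the camera call returned (one of the last four; its "shot" number tells which), for a name from the list of things; names that differ only in an ending like _2 or _b are one class to them, and where a whole thing is asked for, a point or a joint stands for the part that bears it (a point fixed in the world has none). Each returns a list of dicts, best first, with "score" (0 to 1); they miss things now and then, are a little off and sometimes report something else, mostly with a low value. They report only what shows in the picture. A call takes as long as a camera call. They do not tell look-alikes from the thing itself.
- env.outline_of(label, picture): "region" (420x560 bool, what is visible of it) and "centre" ([column, row] in pixels, amid what is visible of it).
- env.pinpoint(label, picture): "centre" ([column, row] in pixels: a listed point, or the origin of a listed thing).
The state is a dict: "clock": time; "joint_pos": joint angles; "joint_velocities": joint speeds; "joint_efforts": joint torques, N m; "tcp_pos": TCP position; "orientation": TCP orientation; "force": force on the tool from outside, world axes, zero at the start; "torque": the same for the moment, N m; "width": finger opening in mm.
Only numpy, scipy, OpenCV 4.12 (cv2) and the standard library are available. Lean on these libraries where they do the work, as an engineer would, in place of code of your own. Each camera call takes 0.05 s, during which the arm holds its last target. There are 200 camera calls.

## Working session

There is one attempt and no reset: what is moved stays moved. The work goes in short steps, Python scripts to look and compute and a shell command to move; the robot and the scene stay as the last step left them, time stands still between calls to the robot, and variables do not carry over. Pictures are saved under pics/ and viewed, about 8 in all and at most 12, crops included, and the job is handed in when it is done.

```bash
mkdir -p pics; cat > h.py <<'E'
import numpy as np, cv2
from scipy.spatial.transform import Rotation as R
from workcell import env
def ray(im,px):
    K=np.array(im["K"]);T=np.array(im["world_from_camera"])
    d=T[:3,:3]@np.linalg.solve(K,[px[0],px[1],1.]);return T[:3,3],d/np.linalg.norm(d)
def atz(im,px,z):
    o,d=ray(im,px);return o+d*(z-o[2])/d[2]
def tri(rs):
    A=np.zeros((3,3));b=np.zeros(3)
    for o,d in rs:
        P=np.eye(3)-np.outer(d,d);A+=P;b+=P@o
    p=np.linalg.solve(A,b);return p,[np.linalg.norm((np.eye(3)-np.outer(d,d))@(p-o)) for o,d in rs]
def proj(im,p):
    K=np.array(im["K"]);T=np.linalg.inv(np.array(im["world_from_camera"]))
    c=T[:3,:3]@np.asarray(p)+T[:3,3];q=K@c;return q[:2]/q[2]
def save(im,n,crop=None,s=1):
    p=im["pixels"][:,:,::-1]
    if crop:p=p[crop[1]:crop[3],crop[0]:crop[2]]
    cv2.imwrite("pics/"+n,cv2.resize(p,None,fx=s,fy=s,interpolation=cv2.INTER_CUBIC))
E
python3 - <<'E'
from h import *
np.set_printoptions(precision=1,suppress=True)
ims={n:env.get_image(n) for n in("scene","side","wrist")}
p=np.hstack([cv2.resize(ims[n]["pixels"],(800,600))[:,:,::-1] for n in("scene",)])
cv2.imwrite("pics/a.png",p);save(ims["side"],"b.png",None,1.42)
for n in("scene","side","wrist"):
  print(n,np.array(ims[n]["world_from_camera"])[:3,3])
  for l in("port","manifold","gauge_flange","gauge_grip","plug_tip","spare_grip","sleeve"):
    try:r=env.pinpoint(l,ims[n]) if l!="sleeve" else env.outline_of(l,ims[n])
    except Exception as e:print(l,e);continue
    print(l,[(round(x["score"],2),np.round(x["centre"],1).tolist(),atz(ims[n],x["centre"],{"port":90,"manifold":0,"sleeve":90}.get(l,14))[:2]) for x in r[:4]])
print(env.observe())
E
```

```text
scene [1026.1 -465.6 1216.8]
port [(0.85, [215.1, 264.1], array([ 523.9, -248.7])), (0.66, [166.4, 178.8], array([ 243.1, -207.4])), (0.35, [318.5, 194.4], array([527.9,  73.2]))]
manifold [(0.71, [193.6, 184.1], array([ 243.4, -136.6])), (0.7, [235.5, 256.9], array([ 499.9, -178.3])), (0.7, [389.8, 204.9], array([636. , 247.3]))]
gauge_flange [(0.84, [390.4, 205.1], array([641.9, 240. ]))]
gauge_grip [(0.97, [388.8, 198.7], array([624.6, 251.2]))]
plug_tip [(0.78, [384.8, 215.9], array([656.8, 203.9])), (0.69, [338.6, 303.7], array([763.9, -59.7])), (0.56, [349.0, 130.7], array([380.2, 328.6]))]
spare_grip [(0.68, [317.2, 194.9], array([493.3, 105.6])), (0.35, [234.6, 255.8], array([ 502. , -181.6]))]
sleeve [(0.81, [232.5, 245.1], array([ 508.6, -186.5])), (0.67, [184.9, 169.0], array([ 246.7, -152.1]))]
side [ 84.3 485.2 688.7]
port [(0.94, [430.8, 217.3], array([ 246.3, -216.6])), (0.84, [336.4, 161.0], array([ 517., -253.]))]
manifold [(0.75, [323.5, 206.0], array([ 495. , -180.5]))]
gauge_flange [(0.88, [154.2, 271.7], array([631.3, 234.5])), (0.74, [282.2, 161.0], array([ 686.8, -244.8])), (0.53, [196.0, 219.3], array([686.9,  72.4]))]
gauge_grip [(0.61, [151.5, 276.4], array([625.4, 245.7]))]
plug_tip [(0.75, [158.3, 255.7], array([660.9, 201.7]))]
spare_grip [(0.57, [246.0, 273.7], array([483.3, 112.6]))]
sleeve [(0.77, [328.9, 167.5], array([ 515.2, -218. ])), (0.75, [398.3, 162.3], array([ 397.1, -351.9]))]
wrist [ 207.3 -513.6  384.3]
port []
manifold []
gauge_flange []
gauge_grip []
plug_tip []
spare_grip []
sleeve []
{'clock': 1.2, 'joint_pos': array([-1.5,  0.4,  1.3, -0. ,  1.5, -0.2]), 'joint_velocities': array([ 0.,  0., -0.,  0., -0.,  0.]), 'joint_efforts': array([  0. , -43.8, -22.5,   0.1,   0. ,  -0. ]), 'tcp_pos': array([ 138.6, -532.2,  238.7]), 'orientation': array([-3.1, -0.4,  0. ]), 'force': array([-0.3,  0.1, -0.5]), 'torque': array([ 0., -0.,  0.]), 'width': 87.89367945271074}
```

View both.

View pics/a.png

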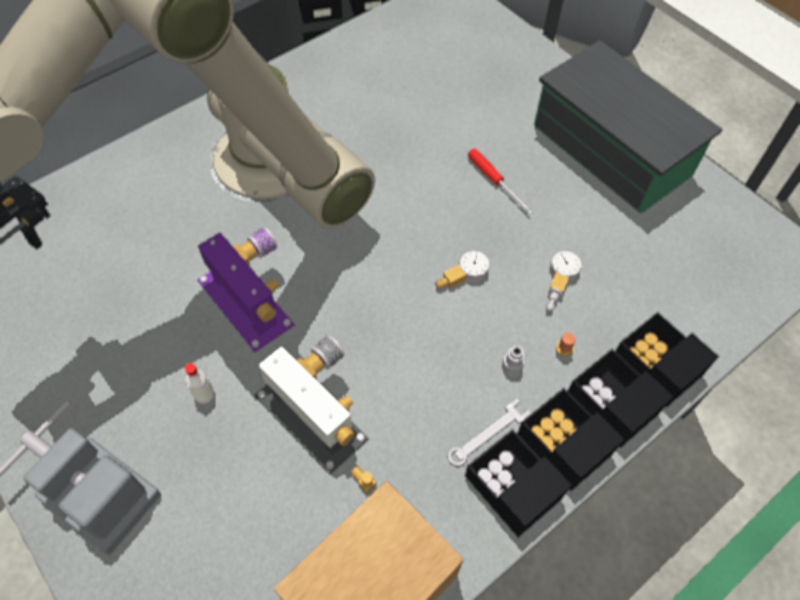

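View pics/b.png

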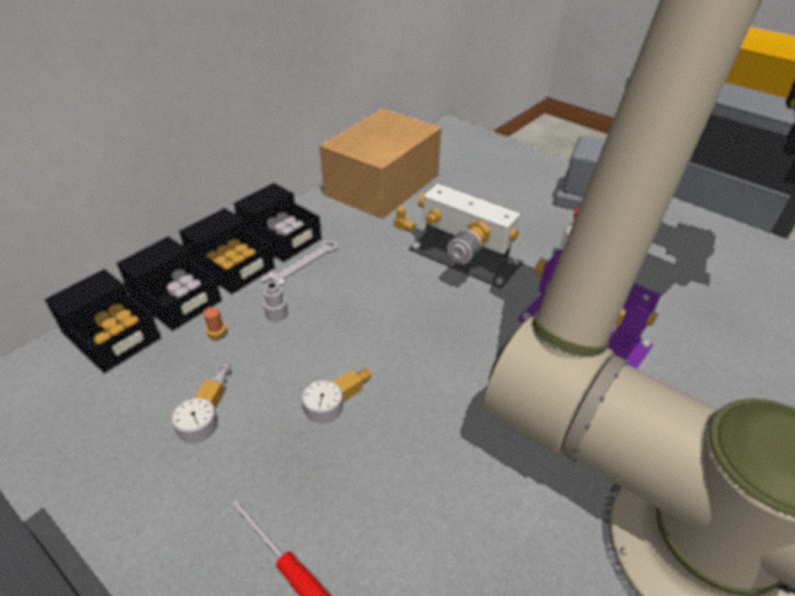

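Scene view (800×600): the plugged gauge is at (560,285), and the plain-stem look-alike is at (455,275). The real manifold is the white/aluminium one at (305,395), with its sleeve at (325,350). The purple look-alike is at (245,290). The loose socket is at (514,360), and the elbow and silencer are also loose. The side view agrees: plugged gauge at (205,395), manifold at (470,215).
I choose the gauge at net pixel (389,199) and the white manifold, with port at about (520,-251) and axis about 108°.

```bash
cat >> h.py <<'E'
def pose():
    s=env.observe();return np.array(s["tcp_pos"]),R.from_rotvec(s["orientation"])
def down(yaw):  # tool x at yaw, z down
    y=np.radians(yaw);x=np.array([np.cos(y),np.sin(y),0]);z=np.array([0,0,-1.]);return R.from_matrix(np.c_[x,np.cross(z,x),z])
def rows(p,Rt,n=None):
    p0,R0=pose();rel=R0.inv()*Rt;v=rel.as_rotvec();d=R0.inv().apply(np.asarray(p)-p0)
    if n is None:n=max(1,int(np.ceil(max(np.linalg.norm(d)*1.05/48,np.degrees(np.linalg.norm(v))/8.5))))
    r=R.from_rotvec(v/n);M=sum(np.linalg.matrix_power(r.as_matrix(),k) for k in range(n));s=np.linalg.solve(M,d)
    print(n,"x",np.round(s,2).tolist()+np.round(np.degrees(v/n),2).tolist())
E
python3 - <<'E'
from h import *
p,r=pose();print(r.as_matrix().round(3))
rows((500,-190,230),down(107.8),12)
im=env.get_image("scene");s=env.get_image("side")
c1=cv2.resize(im["pixels"][165:240,290:420],(650,375),interpolation=3);c2=cv2.resize(im["pixels"][225:340,170:270],(326,375),interpolation=3)
cv2.imwrite("pics/c.png",cv2.resize(np.hstack([c1,c2])[:,:,::-1],(800,307)))
E
```

```text
[[ 0.968  0.252 -0.   ]
 [ 0.252 -0.968  0.   ]
 [-0.    -0.    -1.   ]]
12 x [45.04, 11.13, 0.73, -0.0, -0.0, -7.77]
```

View pics/c.png

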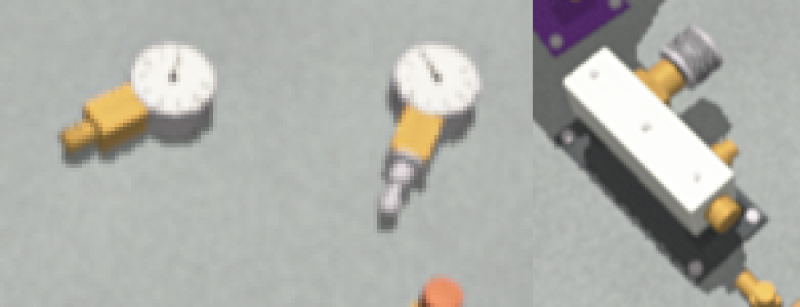

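The crop confirms it. The right-hand gauge, at crop (410,140), has the flange and grooved steel plug; the left one has only a plain brass stem. The manifold at crop (650,140) carries the knurled sleeve.

```bash
python3 -m creep '[[45,11.1,0.7,0,0,-7.77],[45,11.1,0.7,0,0,-7.77],[45,11.1,0.7,0,0,-7.77],[45,11.1,0.7,0,0,-7.77],[45,11.1,0.7,0,0,-7.77],[45,11.1,0.7,0,0,-7.77],[45,11.1,0.7,0,0,-7.77],[45,11.1,0.7,0,0,-7.77],[45,11.1,0.7,0,0,-7.77],[45,11.1,0.7,0,0,-7.77],[45,11.1,0.7,0,0,-7.77],[45,11.1,0.7,0,0,-7.77]]' 88
python3 - <<'E'
from h import *
np.set_printoptions(precision=1,suppress=True)
im=env.get_image("wrist");save(im,"d.png",None,1.42)
print(np.array(im["world_from_camera"]))
for l,z in(("port",90),("manifold",0)):
  print(l,[(round(x["score"],2),x["centre"],atz(im,x["centre"],z)) for x in env.pinpoint(l,im)[:2]])
for x in env.outline_of("sleeve",im)[:2]:
  (c,(w,h),a)=cv2.minAreaRect(np.argwhere(x["region"])[:,::-1].astype(np.float32));b=cv2.boxPoints((c,(w,h),a))
  print(x["score"],x["centre"],c,w,h,a,[atz(im,q,90)[:2] for q in b],[atz(im,q,113)[:2] for q in b])
E
```

```text
clock: 2.5
tcp_pos: [499.9, -188.3, 230.2]
orientation: [1.843, 2.544, 0.0]
force: [0.1, 0.2, 0.5]
width: 87.7
[[   1.     0.3    0.1  478.2]
 [   0.3   -0.9   -0.3 -120.4]
 [  -0.     0.3   -1.   376.3]
 [   0.     0.     0.     1. ]]
port [(0.79, [273.7, 257.5], array([ 511.9, -249.6,   90. ])), (0.61, [10.4, 136.4], array([ 245. , -209.6,   90. ]))]
manifold [(0.59, [287.3, 171.6], array([ 503. , -173.8,    0. ]))]
0.84 [21.6, 78.2] (23.391891479492188, 78.14865112304688) 55.40245819091797 48.49769973754883 9.462322235107422 [array([ 226.9, -180.2]), array([ 231. , -138.4]), array([ 276.1, -131.1]), array([ 273.9, -172.8])] [array([ 247.1, -175.4]), array([ 250.8, -137. ]), array([ 292.4, -130.2]), array([ 290.3, -168.6])]
0.75 [285.4, 211.5] (285.3282470703125, 208.90582275390625) 47.44605255126953 46.17852020263672 11.633633613586426 [array([ 486.3, -222.8]), array([ 481.4, -176.2]), array([ 526.8, -171.2]), array([ 533.7, -217.9])] [array([ 485.6, -214.6]), array([ 481.1, -171.7]), array([ 522.9, -167.1]), array([ 529.2, -210.1])]
```

View pics/d.png

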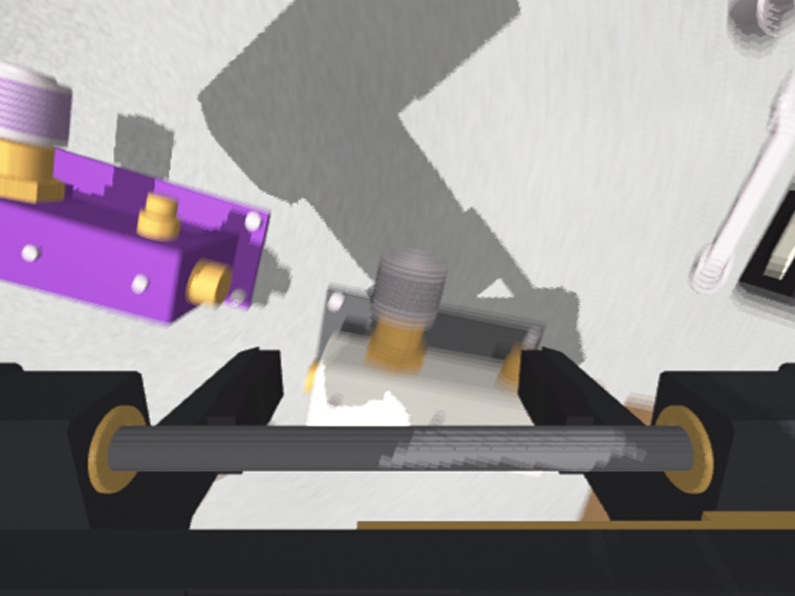

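The wrist view shows the real coupler at (410,290), with the bar tilted about 9°. So the axis yaw is about 98°, not 108°, and the sleeve centre is at about (507,-193). The purple look-alike is at left. I'll realign above the sleeve.

```bash
python3 - <<'E'
from h import *
rows((507,-193,160),down(97.5),3)
E
```

```text
3 x [-1.74, 2.1, 23.55, 0.0, 0.01, 3.46]
```

```bash
python3 -m creep '[[-1.7,2.1,23.5,0,0,3.46],[-1.7,2.1,23.5,0,0,3.46],[-1.7,2.1,23.5,0,0,3.46],[0,0,0,0,0,0]]'
python3 - <<'E'
from h import *
np.set_printoptions(precision=1,suppress=True)
im=env.get_image("wrist");save(im,"e.png",None,1.42)
print(np.array(im["world_from_camera"]))
for l,z in(("port",90),("manifold",0)):
  print(l,[(round(x["score"],2),x["centre"],atz(im,x["centre"],z)) for x in env.pinpoint(l,im)[:2]])
for x in env.outline_of("sleeve",im)[:2]:
  m=x["region"];print(x["score"],x["centre"])
  for r in range(0,420,8):
    c=np.flatnonzero(m[r])
    if len(c)>20:
      a=atz(im,(c[0]-.5,r),90);b=atz(im,(c[-1]+.5,r),90);print(r,c[0],c[-1],(a+b)[:2]/2,np.linalg.norm(a-b))
E
```

```text
clock: 3.1
tcp_pos: [505.7, -194.4, 157.2]
orientation: [-2.073, -2.354, 0.001]
force: [-0.3, 0.5, -0.4]
width: 87.6
[[   1.     0.1    0.   497.8]
 [   0.1   -1.    -0.3 -123.9]
 [  -0.     0.3   -1.   303.5]
 [   0.     0.     0.     1. ]]
port [(0.7, [282.5, 285.7], array([ 513. , -245.7,   90. ]))]
manifold [(0.52, [282.0, 289.9], array([ 519.5, -302.3,    0. ]))]
0.87 [287.5, 228.8]
200 252 314 [ 504.5 -176.7] 45.70468191883573
208 252 314 [ 505.2 -182.6] 46.044546031412324
216 252 314 [ 506.  -188.7] 46.3895032974952
224 252 313 [ 506.5 -194.9] 45.998488709740585
232 252 313 [ 507.3 -201.2] 46.34835013273828
240 252 313 [ 508.1 -207.5] 46.70357523433072
248 253 312 [ 508.9 -213.9] 45.54608477090152
256 265 301 [ 510.1 -220.4] 28.30490749971975
0.26 [297.7, 276.6]
192 270 292 [ 502.3 -171. ] 16.564580110149546
200 252 313 [ 504.1 -176.7] 44.979898420930745
208 252 313 [ 504.9 -182.7] 45.314378127413335
216 252 314 [ 506.  -188.7] 46.3895032974952
224 252 313 [ 506.5 -194.9] 45.998488709740585
232 220 410 [ 531.2 -198.1] 142.6369492123277
240 220 410 [ 532.2 -204.4] 143.72903028243405
248 220 409 [ 532.9 -210.8] 144.0819530819253
256 221 408 [ 533.9 -217.3] 143.67382403281084
264 221 364 [ 518.2 -226.1] 110.98965272570172
272 221 364 [ 519.1 -232.9] 111.86693120771555
280 222 364 [ 520.4 -239.7] 111.97329681071021
288 220 368 [ 522.2 -246.5] 117.60456683164851
296 216 372 [ 523.2 -253.6] 124.92214857772075
336 212 411 [ 542.6 -288.9] 165.74872439558342
344 212 415 [ 545.5 -296.4] 170.48942297265225
352 212 420 [ 548.8 -304.1] 176.15047813820036
360 213 425 [ 552.6 -311.8] 181.05515879866812
```

View pics/e.png

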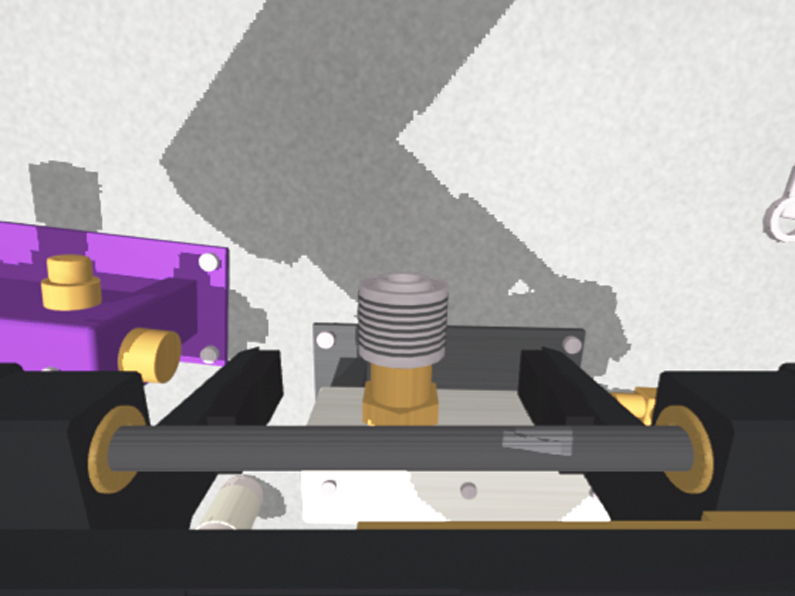

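```bash
python3 - <<'E'
from h import *
print(pose()[0])
rows((506.2,-191,71),down(96.5),4)
E
```

```text
[ 507.12915599 -194.33395434  161.1100616 ]
4 x [0.88, -0.15, 22.53, 0.02, 0.02, 0.24]
```

```bash
python3 -m creep '[[0.9,0,22.5,0,0,0.24],[0.9,0,22.5,0,0,0.24],[0.9,0,22.5,0,0,0.24],[0.7,0,22.5,0,0,0.24],[0,0,0,0,0,0],[0,0,0,0,0,0]]'
python3 - <<'E'
from h import *
for i in range(1):
  s=env.observe();print(s["tcp_pos"],s["force"]);rows((506.2,-191,71),down(96.5),1)
E
```

```text
clock: 3.9
tcp_pos: [506.9, -190.6, 71.0]
orientation: [2.091, 2.343, 0.0]
force: [0.5, -0.4, 0.4]
width: 88.4
[ 506.86205421 -190.57163287   71.04582245] [ 0.48022758 -0.40481325  0.42746849]
1 x [-0.35, -0.71, 0.05, 0.06, 0.06, 0.02]
```

```bash
python3 -m creep '[[0,-0.7,0,0,0,0],[0,0,0,0,0,0],[0,0,0,0,0,0],[0,0,0,0,0,0],[0,0,0,0,0,0],[0,0,0,0,0,0]]' 38 35
```

```text
clock: 4.5
tcp_pos: [505.9, -190.2, 70.0]
orientation: [2.092, 2.343, 0.001]
force: [-0.3, -0.2, 0.5]
width: 45.1
```

```bash
python3 -m creep '[[-2,0,0,0,0,0],[-2,0,0,0,0,0],[-2,0,0,0,0,0],[-2,0,0,0,0,0],[-2,0,0,0,0,0],[-2,0,0,0,0,0],[0,0,0,0,0,0]]'; python3 -m creep '[[-1,0,0,0,0,0],[-1,0,0,0,0,0],[0,0,0,0,0,0]]'
```

```text
clock: 5.2
tcp_pos: [506.9, -200.4, 69.9]
orientation: [-2.09, -2.342, -0.003]
force: [1.0, 9.5, 4.1]
width: 45.0
clock: 5.5
tcp_pos: [507.2, -202.7, 69.9]
orientation: [-2.09, -2.342, -0.003]
force: [0.4, 8.2, 3.7]
width: 44.8
```

```bash
python3 -m creep '[[-1,0,0,0,0,0],[-1,0,0,0,0,0],[0,0,0,0,0,0]]'; python3 -m creep '[[-1,0,0,0,0,0],[0,0,0,0,0,0]]';  python3 -m creep '[[-1,0,0,0,0,0],[0,0,0,0,0,0]]'
```

```text
clock: 5.8
tcp_pos: [507.3, -204.3, 69.9]
orientation: [-2.09, -2.342, -0.003]
force: [0.1, 9.2, 4.3]
width: 44.5
clock: 6.0
tcp_pos: [507.3, -204.4, 69.9]
orientation: [-2.089, -2.341, -0.005]
force: [1.2, 14.4, 6.3]
width: 44.8
clock: 6.2
tcp_pos: [507.3, -204.5, 69.8]
orientation: [-2.088, -2.34, -0.006]
force: [1.2, 19.1, 8.9]
width: 44.7
```

Force rises at the stop, so I open, lift clear and check.

```bash
python3 -m creep '[[0.5,0,0,0,0,0],[0.5,0,0,0,0,0],[0.5,0,0,0,0,0],[0.5,0,0,0,0,0],[0,0,0,0,0,0]]' ; python3 -m creep '[[0,0,0,0,0,0],[0,0,0,0,0,0],[0,0,0,0,0,0],[0,0,0,0,0,0]]' 88; python3 -m creep '[[5,0,-20,0,0,0],[5,0,-40,0,0,0],[5,0,-30,0,0,0],[0,0,0,0,0,0],[0,0,0,0,0,0]]'
python3 - <<'E'
from h import *
np.set_printoptions(precision=1,suppress=True)
im=env.get_image("wrist");save(im,"f.png",(160,100,400,280),3.3)
print(np.array(im["world_from_camera"]))
x=env.outline_of("sleeve",im)[0];m=x["region"];print(x["score"],x["centre"])
for r in range(150,300,8):
    c=np.flatnonzero(m[r])
    if len(c)>20:
      a=atz(im,(c[0]-.5,r),90);b=atz(im,(c[-1]+.5,r),90);print(r,c[0],c[-1],(a+b)[:2]/2,np.linalg.norm(a-b))
E
```

```text
clock: 6.7
tcp_pos: [507.3, -204.3, 69.9]
orientation: [-2.09, -2.342, -0.003]
force: [0.5, 9.8, 4.0]
width: 44.7
clock: 7.1
tcp_pos: [507.4, -206.3, 69.8]
orientation: [2.092, 2.343, -0.0]
force: [0.7, 0.2, -0.2]
width: 74.9
clock: 7.6
tcp_pos: [505.7, -191.2, 159.8]
orientation: [2.092, 2.343, -0.0]
force: [-0.4, 0.4, -0.2]
width: 88.0
[[   1.     0.1    0.   497.9]
 [   0.1   -1.    -0.3 -120.2]
 [   0.     0.3   -1.   305.9]
 [   0.     0.     0.     1. ]]
0.64 [286.0, 246.3]
222 252 312 [ 506.3 -191.3] 45.72726632265075
230 252 312 [ 507.  -197.7] 46.07956313562985
238 252 312 [ 507.7 -204.1] 46.43733049977195
246 253 311 [ 508.5 -210.6] 45.266247757634325
254 253 311 [ 509.2 -217.2] 45.623243966312124
262 253 310 [ 509.6 -224. ] 45.2064866906208
270 257 306 [ 510.4 -230.8] 39.28338377963102
```

View pics/f.png

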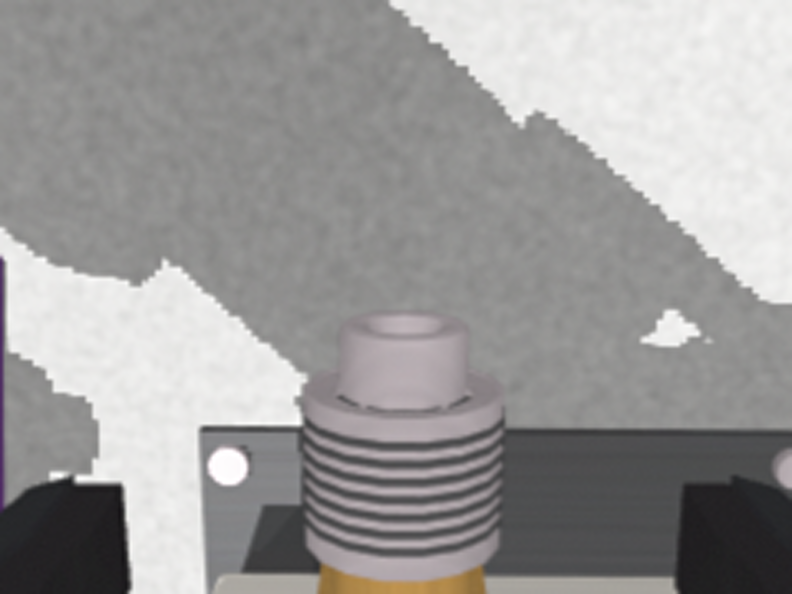

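The sleeve stays back by itself: the nose ring stands free at crop (405,330), about 11 mm ahead of the sleeve. The mouth is at about (504.2,-173) with yaw about 96.1°. Next is the gauge.

```bash
python3 - <<'E'
from h import *
rows((623,250,140),down(126.5),11)
E
```

```text
11 x [34.36, 24.12, 1.7, -0.01, -0.01, -2.73]
```

```bash
python3 -m creep '[[34.4,24.1,1.7,0,0,-2.73],[34.4,24.1,1.7,0,0,-2.73],[34.4,24.1,1.7,0,0,-2.73],[34.4,24.1,1.7,0,0,-2.73],[34.4,24.1,1.7,0,0,-2.73],[34.4,24.1,1.7,0,0,-2.73],[34.4,24.1,1.7,0,0,-2.73],[34.4,24.1,1.7,0,0,-2.73],[34.4,24.1,1.7,0,0,-2.73],[34.4,24.1,1.7,0,0,-2.73],[34.4,24.1,1.7,0,0,-2.73],[0,0,0,0,0,0]]' 60
python3 - <<'E'
from h import *
np.set_printoptions(precision=1,suppress=True)
im=env.get_image("wrist");save(im,"g.png",None,1.42)
print(np.array(im["world_from_camera"]),pose()[0])
for l,z in(("gauge_flange",14),("gauge_grip",14),("plug_tip",14)):
  print(l,[(round(x["score"],2),x["centre"],atz(im,x["centre"],z)) for x in env.pinpoint(l,im)[:2]])
E
```

```text
clock: 8.9
tcp_pos: [621.7, 254.6, 138.7]
orientation: [-1.404, -2.807, 0.002]
force: [0.2, -1.4, -0.4]
width: 60.1
[[  0.8   0.6   0.2 580.1]
 [  0.6  -0.8  -0.2 311.9]
 [ -0.    0.3  -1.  285. ]
 [  0.    0.    0.    1. ]] [622.1 252.1 139. ]
gauge_flange [(0.69, [283.3, 230.2], array([639.1, 234.6,  14. ]))]
gauge_grip [(0.69, [81.1, 242.0], array([491.2, 108.4,  14. ])), (0.65, [288.9, 207.3], array([629.7, 255.7,  14. ]))]
plug_tip [(0.75, [282.3, 266.6], array([661.1, 203.7,  14. ]))]
```

View pics/g.png

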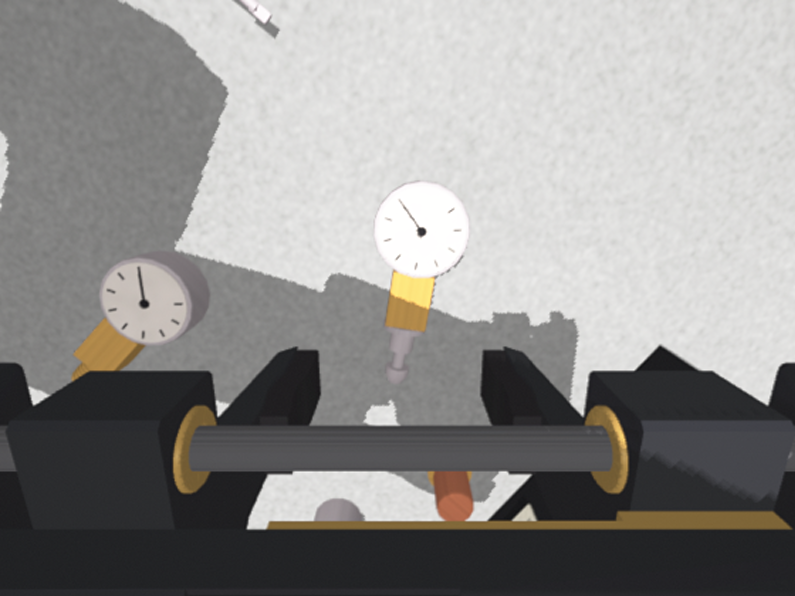

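The view shows the plugged gauge between the fingers: dial at (421,231), block at (410,301), tip at (396,378). The spare gauge is off to the left at (145,300).

```bash
python3 - <<'E'
from h import *
np.set_printoptions(precision=1,suppress=True)
# calibration of last shot reconstructed by new shot
im=env.get_image("wrist")
s=560/795
P={k:atz(im,(u*s,v*s),z)[:2] for k,u,v,z in(("dial",421.5,229.5,28),("tip",396.5,380,14),("blk",410,301,27),("front",406,329,27),("back",413.5,272,27))}
print(P);d=P["tip"]-P["dial"];print(np.linalg.norm(d),"want 106",np.degrees(np.arctan2(d[1],d[0])))
u=d/np.linalg.norm(d);n=np.array([-u[1],u[0]])
for k in P:print(k,(P[k]-P["dial"])@u,(P[k]-P["dial"])@n)
m=env.outline_of("gauge_grip",im)
for x in m[:2]:print(x["score"],x["centre"])
print(pose()[0])
E
```

```text
{'dial': array([610.3, 288.7]), 'tip': array([661. , 194.3]), 'blk': array([631.7, 248.7]), 'front': array([640.8, 232.2]), 'back': array([622.2, 264.9])}
107.13598852336581 want 106 -61.773078251697314
dial 0.0 0.0
tip 107.1359885233658 7.105427357601002e-15
blk 45.31857663601328 -0.09064138380629672
front 64.16839305840475 0.16336706467738793
back 26.578319094093384 -0.7361824140219984
0.78 [295.5, 166.3]
[623.2 248.8 140.9]
```

```bash
python3 - <<'E'
from h import *
rows((631.7,248.9,40),down(118.2),4)
E
```

```text
4 x [-1.15, 1.8, 25.22, -0.01, -0.0, 2.05]
```

```bash
python3 -m creep '[[-1.15,1.8,25.2,0,0,2.05],[-1.15,1.8,25.2,0,0,2.05],[-1.15,1.8,25.2,0,0,2.05],[-1.15,1.8,25.2,0,0,2.05],[0,0,0,0,0,0],[0,0,0,0,0,0]]'
python3 - <<'E'
from h import *
print(pose()[0])
rows((631.7,248.9,4.5),down(118.2),3)
E
```

```text
clock: 9.8
tcp_pos: [631.9, 249.7, 41.0]
orientation: [1.611, 2.697, 0.0]
force: [0.0, -0.9, 0.4]
width: 59.8
[631.85943608 249.69632187  40.9853571 ]
3 x [-0.21, -0.17, 12.16, 0.0, 0.0, 0.04]
```

```bash
python3 -m creep '[[-0.2,-0.1,12,0,0,0],[-0.2,-0.1,12,0,0,0],[-0.2,-0.1,8,0,0,0],[0,0,4,0,0,0],[0,0,0,0,0,0]]'; python3 -m creep '[[0,0,0,0,0,0],[0,0,0,0,0,0],[0,0,0,0,0,0],[0,0,0,0,0,0],[0,0,0,0,0,0],[0,0,0,0,0,0]]' 15 30
```

```text
clock: 10.3
tcp_pos: [631.2, 249.7, 3.6]
orientation: [-1.61, -2.697, 0.001]
force: [0.4, 0.5, 0.9]
width: 60.2
clock: 10.9
tcp_pos: [631.6, 249.8, 4.5]
orientation: [1.61, 2.697, 0.0]
force: [-0.8, -0.2, 1.1]
width: 25.9
```

Gripped (25.9 mm). Lift and carry to the front of the mouth.

```bash
python3 -m creep '[[0,0,-10,0,0,0],[0,0,-25,0,0,0],[0,0,-35,0,0,0],[0,0,-35,0,0,0],[0,0,-20,0,0,0],[0,0,0,0,0,0]]'
python3 - <<'E'
from h import *
print(pose()[0])
rows((494.5,-82.6,120),down(96.1),10)
E
```

```text
clock: 11.5
tcp_pos: [632.6, 250.0, 133.1]
orientation: [1.608, 2.694, 0.007]
force: [0.0, -0.3, -2.0]
width: 25.9
[632.62809425 250.02241939 133.07541763]
10 x [-27.4, -23.72, 1.25, 0.04, 0.0, 2.22]
```

```bash
python3 -m creep '[[-15,-13,1,0,0,1],[-27.4,-23.7,1.2,0,0,2.22],[-27.4,-23.7,1.2,0,0,2.22],[-27.4,-23.7,1.2,0,0,2.22],[-27.4,-23.7,1.2,0,0,2.22],[-27.4,-23.7,1.2,0,0,2.22],[-27.4,-23.7,1.2,0,0,2.22],[-27.4,-23.7,1.2,0,0,2.22],[-27.4,-23.7,1.2,0,0,2.22],[-27,-23,1.2,0,0,2.22],[-11.5,-10,0.5,0,0,1],[0,0,0,0,0,0]]'; python3 -m creep '[[0,0,15,0,0,0],[0,0,15,0,0,0],[0,0,0,0,0,0]]'
python3 - <<'E'
from h import *
print(pose()[0],env.observe()["force"])
rows((494.5,-82.6,80.5),down(96.1),2)
np.set_printoptions(precision=1,suppress=True)
S={}
for n in("wrist","scene","side"):
  im=env.get_image(n);S[n]=im
  for l in("gauge_flange","gauge_grip","plug_tip"):
    print(n,l,[(round(x["score"],2),x["centre"],atz(im,x["centre"],pose()[0][2]+9.5)) for x in env.pinpoint(l,im)[:2]])
save(S["wrist"],"i.png",None,1.42)
E
```

```text
clock: 12.7
tcp_pos: [494.3, -82.8, 116.1]
orientation: [-2.097, -2.336, 0.002]
force: [0.9, -0.1, -1.6]
width: 25.6
clock: 13.0
tcp_pos: [494.9, -80.5, 85.1]
orientation: [-2.091, -2.339, 0.002]
force: [-0.1, -0.4, -2.1]
width: 25.6
[494.91010385 -80.52430298  85.11086755] [-0.13733295 -0.42833717 -2.07565156]
2 x [-1.01, -0.31, 2.3, -0.11, -0.07, 0.15]
wrist gauge_flange [(0.96, [280.9, 300.2], array([496.6, -95.4,  96.4])), (0.17, [283.5, 363.9], array([ 502.3, -134.1,   96.4]))]
wrist gauge_grip [(0.71, [282.9, 361.2], array([ 501.7, -132. ,   96.8])), (0.6, [282.7, 260.0], array([494.9, -73. ,  96.8]))]
wrist plug_tip [(0.84, [283.3, 363.6], array([ 502.1, -133.3,   97. ]))]
scene gauge_flange [(0.61, [259.5, 216.6], array([489.3, -88.7,  97.1]))]
scene gauge_grip [(0.76, [263.7, 217.2], array([497.1, -81.5,  97. ]))]
scene plug_tip [(0.56, [245.6, 227.6], array([ 492.8, -134.6,   97. ]))]
side gauge_flange [(0.64, [304.0, 193.1], array([496.1, -93.3,  96.8]))]
side gauge_grip [(0.59, [300.2, 198.2], array([491.6, -73.9,  96.8]))]
side plug_tip [(0.69, [315.3, 184.6], array([ 495.4, -134.9,   96.7]))]
```

View pics/i.png

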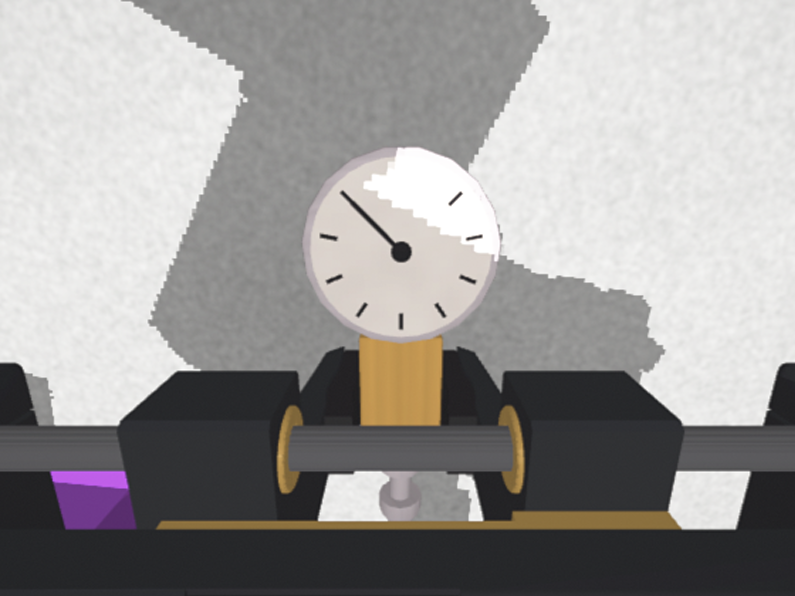

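```bash
python3 - <<'E'
from h import *
np.set_printoptions(precision=2,suppress=True)
S={n:env.get_image(n) for n in("wrist","scene","side")}
px={"tip":[(283.3,363.6),(245.6,227.6),(315.3,184.6)],"flange":[(280.9,300.2),None,(304,193.1)],"grip":[None,(263.7,217.2),(300.2,198.2)]}
for k,v in px.items():
  print(k,*tri([ray(S[n],p) for n,p in zip(S,v) if p]))
obs=[env.observe()["tcp_pos"] for _ in range(3)];print(obs)
T=np.array(S["wrist"]["world_from_camera"]);print(T)
p,r=pose();print(r.as_matrix())
a=np.hstack([cv2.resize(S["side"]["pixels"][130:260,250:380],(400,400),interpolation=2),cv2.resize(S["scene"]["pixels"][180:290,190:300],(400,400),interpolation=2)])
cv2.imwrite("pics/j.png",a[:,:,::-1])
E
```

```text
tip [ 497.46 -134.96   98.61] [np.float64(5.403629288407732), np.float64(3.55307841055369), np.float64(2.794133503514635)]
flange [498.19 -98.14  93.64] [np.float64(1.381784639846631), np.float64(1.3817846398467093)]
grip [494.91 -79.28  91.48] [np.float64(0.5402114573071168), np.float64(0.5402114573073287)]
[array([495.69, -81.72,  87.08]), array([495.69, -81.72,  87.08]), array([495.69, -81.72,  87.08])]
[[  0.99   0.11   0.03 488.19]
 [  0.11  -0.96  -0.27 -10.71]
 [ -0.     0.27  -0.96 233.29]
 [  0.     0.     0.     1.  ]]
[[-0.11  0.99  0.  ]
 [ 0.99  0.11 -0.  ]
 [-0.    0.   -1.  ]]
```

View pics/j.png

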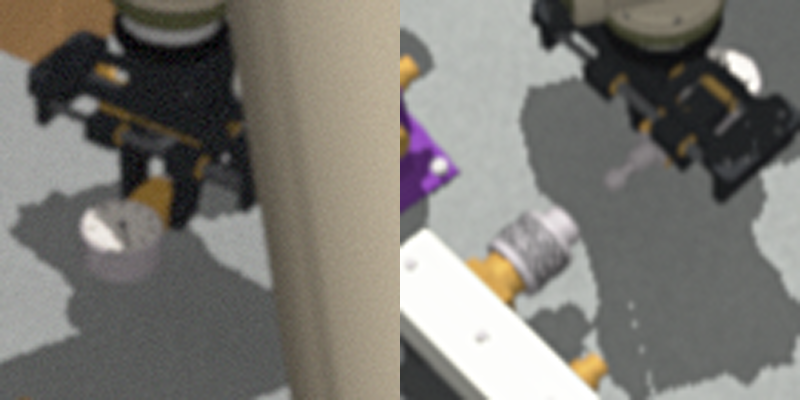

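```bash
python3 - <<'E'
from h import *
np.set_printoptions(precision=1,suppress=True)
W=env.get_image("wrist");C=env.get_image("scene")
tcp=np.array([495.3,-81.2,86.3]);r=down(96.3)
f=795/560
print("obs: dial c (401.5,245) L304 R499 bot342; scene tip (248.9,229.8)")
for pitch in(-4,0,4):
  g=tcp+[0,0,9.5]; Rg=r*R.from_euler('y',pitch,degrees=True)  # tool frame: x back, z down
  q=lambda b,up,s=0:g+Rg.apply([b,s,-up])
  print(pitch,"dial",proj(W,q(45,14))*f,"bot",proj(W,q(16,14))*f,"top",proj(W,q(74,14))*f,"L/R",proj(W,q(45,14,29))[0]*f,proj(W,q(45,14,-29))[0]*f,"tip",proj(W,q(-61,0))*f,"scenetip",proj(C,q(-61,0)),"scene dial",proj(C,q(45,14)))
m=env.outline_of("gauge_grip",W)[0]["region"];ys,xs=np.nonzero(m);print(xs.min()*f,xs.max()*f,ys.min()*f,ys.max()*f)
E
```

```text
obs: dial c (401.5,245) L304 R499 bot342; scene tip (248.9,229.8)
-4 dial [397.7 261.2] bot [397.7 353.6] top [397.7 159.8] L/R 494.82054906561586 300.6484806532222 tip [398.  533.2] scenetip [245.5 231.1] scene dial [276.4 203.6]
0 dial [397.7 266.2] bot [397.7 357.8] top [397.6 162.2] L/R 496.9379208238276 298.42247595074434 tip [398.  524.8] scenetip [245.5 232. ] scene dial [276.2 203.1]
4 dial [397.6 272.2] bot [397.7 362.3] top [397.5 166.3] L/R 499.0501048007841 296.2001553799585 tip [398.1 516.2] scenetip [245.6 232.8] scene dial [275.9 202.8]
300.9642857142857 499.7142857142857 144.80357142857144 519.5892857142858
```

```bash
python3 - <<'E'
from h import *
W=env.get_image("wrist")["pixels"].astype(int)
for r in range(326,374,2):print(r,round(r*795/560),W[r,262:304:3].sum(1).tolist())
E
```

```text
326 463 [277, 278, 277, 277, 277, 277, 274, 274, 277, 275, 275, 277, 275, 274]
328 466 [272, 275, 274, 273, 273, 275, 273, 273, 272, 273, 275, 275, 274, 275]
330 468 [250, 250, 251, 251, 252, 250, 250, 254, 253, 252, 255, 252, 253, 254]
332 471 [716, 716, 670, 495, 521, 523, 524, 514, 508, 498, 454, 441, 442, 441]
334 474 [709, 685, 692, 640, 523, 527, 527, 513, 510, 497, 446, 438, 437, 443]
336 477 [701, 685, 701, 692, 520, 510, 524, 513, 497, 418, 434, 429, 435, 441]
338 480 [699, 704, 699, 696, 485, 486, 520, 517, 485, 404, 428, 427, 422, 423]
340 483 [695, 706, 703, 585, 392, 488, 520, 518, 482, 401, 412, 417, 423, 427]
342 486 [694, 687, 652, 394, 397, 485, 517, 515, 481, 398, 404, 419, 435, 430]
344 488 [694, 689, 471, 398, 402, 488, 519, 513, 476, 396, 400, 421, 432, 433]
346 491 [689, 710, 409, 397, 401, 489, 517, 511, 475, 397, 397, 402, 434, 435]
348 494 [698, 712, 408, 406, 399, 490, 516, 507, 472, 394, 396, 399, 443, 438]
350 497 [706, 703, 406, 408, 400, 481, 516, 508, 458, 390, 395, 401, 439, 449]
352 500 [696, 714, 422, 409, 406, 399, 431, 432, 399, 394, 391, 404, 441, 447]
354 503 [702, 709, 424, 440, 407, 403, 397, 398, 399, 399, 425, 400, 450, 449]
356 505 [710, 716, 432, 475, 453, 421, 396, 403, 407, 455, 460, 399, 443, 439]
358 508 [708, 710, 482, 472, 504, 514, 514, 506, 508, 500, 451, 421, 445, 436]
360 511 [699, 707, 621, 468, 497, 509, 513, 506, 501, 490, 441, 430, 459, 453]
362 514 [696, 715, 715, 468, 499, 508, 510, 500, 493, 483, 437, 443, 443, 441]
364 517 [704, 722, 713, 642, 494, 505, 507, 498, 489, 475, 438, 450, 446, 427]
366 520 [483, 494, 398, 476, 461, 481, 486, 475, 469, 386, 321, 324, 363, 362]
368 522 [311, 309, 315, 313, 312, 314, 309, 312, 310, 313, 314, 315, 316, 316]
370 525 [317, 321, 319, 318, 318, 318, 316, 317, 317, 317, 318, 320, 317, 317]
372 528 [260, 257, 259, 258, 259, 259, 257, 259, 257, 260, 256, 260, 260, 260]
```

```bash
python3 - <<'E'
from h import *
np.set_printoptions(precision=1,suppress=True)
W=env.get_image("wrist")
tcp=np.array([495.3,-81.2,86.3]);r=down(96.3)
for pitch in(-5,0,5):
 for b in(-40,-44,-48):
  Rg=r*R.from_euler('y',pitch,degrees=True);q=lambda b,up,s=0:tcp+[0,0,9.5]+Rg.apply([b,s,-up])
  print(pitch,b,"top",proj(W,q(b,8))[1],"bot",proj(W,q(b,-8))[1],"L/R",proj(W,q(b,0,8))[0],proj(W,q(b,0,-8))[0],"dial",proj(W,q(45-44-b-0,14))[1])
E
```

```text
-5 -40 top 352.0221318826452 bot 333.0883034121971 L/R 295.56407833971593 265.082490529774 dial 192.568299843102
-5 -44 top 359.14029093369584 bot 339.6256227611282 L/R 295.49114972738664 265.15439151634047 dial 183.25744052074444
-5 -48 top 366.1876670625718 bot 346.103995277406 L/R 295.4189108638441 265.22561247915814 dial 173.83647326259526
0 -40 top 348.4863907209813 bot 328.0857526088051 L/R 295.27651111587386 265.431440727464 dial 196.97283889004046
0 -44 top 354.9834409165378 bot 334.130252746564 L/R 295.1786145278937 265.5340179169299 dial 187.58901274970245
0 -48 top 361.389543204835 bot 340.09768968541215 L/R 295.08202434219277 265.63522625438617 dial 178.0396507830671
5 -40 top 344.5385714175161 bot 322.88027221318566 L/R 295.0079203242042 265.758581657654 dial 202.27988791892278
5 -44 top 350.4162975790403 bot 328.43263118571076 L/R 294.88782188175406 265.888563204079 dial 192.9421116633494
5 -48 top 356.1897492965209 bot 333.8948428468728 L/R 294.7697597062805 266.01634093386633 dial 183.3834994585557
```

The wrist picture shows the gauge aligned in yaw: dial at (401,250), tip at (401,~515). Its pitch is uncertain and the nose may be a few degrees up. There is plenty of time, so I'll set it flat on the clear bench here and re-grip firmly to reset the pitch.

```bash
python3 -m creep '[[15,0,20,0,0,0],[15,0,25,0,0,0],[0,0,20,0,0,0],[0,0,8,0,0,0],[0,0,3,0,0,0],[0,0,0,0,0,0],[0,0,0,0,0,0]]'; python3 -m creep '[[0,0,2,0,0,0],[0,0,2,0,0,0],[0,0,1.5,0,0,0],[0,0,0,0,0,0]]'
python3 -c "
from h import *
for i in range(3):print(env.observe()['tcp_pos'],env.observe()['force'],env.observe()['torque']);env.get_image('wrist')"
```

```text
clock: 14.7
tcp_pos: [492.9, -52.2, 11.8]
orientation: [2.095, 2.34, 0.001]
force: [-0.2, -0.3, -2.0]
width: 25.5
clock: 15.1
tcp_pos: [492.3, -51.9, 5.4]
orientation: [-2.095, -2.341, 0.0]
force: [-0.1, -0.6, -2.2]
width: 25.6
[492.30865664 -51.89294702   5.44494706] [-0.13157347 -0.56680431 -2.21409416] [-0.13338512 -0.1374353   0.01146988]
[492.31955339 -51.85281491   5.47727428] [ 0.35546935 -0.11794842 -2.40438472] [-0.08148367 -0.07266305 -0.01592823]
[492.36231965 -51.8984756    5.5504081 ] [-0.24889392  0.69494469 -1.89109227] [-0.12101969 -0.08634774 -0.03861273]
```

```bash
python3 -m creep '[[0,0,0.7,0,0,0],[0,0,0,0,0,0]]';python3 -m creep '[[0,0,0.7,0,0,0],[0,0,0,0,0,0]]'; python3 -m creep '[[0,0,0.7,0,0,0],[0,0,0,0,0,0]]'
```

```text
clock: 15.45
tcp_pos: [492.4, -51.9, 4.8]
orientation: [-2.095, -2.341, -0.0]
force: [0.1, 0.3, -1.9]
width: 26.1
clock: 15.65
tcp_pos: [492.4, -51.9, 4.5]
orientation: [2.095, 2.341, 0.0]
force: [-1.1, -0.1, 3.1]
width: 25.7
clock: 15.85
tcp_pos: [492.5, -52.0, 4.4]
orientation: [2.094, 2.341, 0.0]
force: [-3.6, -0.1, 12.7]
width: 26.0
```

Contact comes only at TCP z=4.5, the same as at the pick-up, so the gauge is level in the grip. I'll firm up the grip and go to the mouth.

```bash
python3 -m creep '[[0,0,-2,0,0,0],[0,0,-12,0,0,0],[0,0,-25,0,0,0],[0,0,-25,0,0,0],[0,0,-13,0,0,0],[0,0,0,0,0,0],[0,0,0,0,0,0]]' - 45
python3 - <<'E'
from h import *
print(pose()[0],env.observe()["force"]);rows((494.9,-88,80.5),down(96.1),3)
E
```

```text
clock: 16.55
tcp_pos: [492.1, -51.8, 79.9]
orientation: [-2.095, -2.341, 0.0]
force: [0.2, 0.5, -2.2]
width: 25.5
[492.10435264 -51.78722629  79.92115636] [ 0.17083997  0.50161846 -2.21112037]
3 x [-12.1, -0.39, -0.19, -0.01, -0.0, 0.08]
```

```bash
python3 -m creep '[[-12.1,-0.4,-0.2,0,0,0.08],[-12.1,-0.4,-0.2,0,0,0.08],[-12.1,-0.4,-0.2,0,0,0.08],[0,0,0,0,0,0],[0,0,0,0,0,0]]'
python3 - <<'E'
from h import *
np.set_printoptions(precision=2,suppress=True)
C=env.get_image("scene");env.get_image("side");print(pose()[0],env.observe()["force"])
rows((494.9,-88,80.5),down(96.1),1)
cv2.imwrite("pics/k.png",cv2.resize(C["pixels"][190:270,200:310],(770,560),interpolation=2)[:,:,::-1])
E
```

```text
clock: 17.05
tcp_pos: [495.0, -88.5, 80.8]
orientation: [-2.101, -2.335, 0.0]
force: [-0.8, 0.8, -1.9]
width: 25.7
[494.99 -87.92  80.94] [ 0.58 -0.47 -2.23]
1 x [-0.07, -0.1, 0.44, -0.02, -0.02, 0.01]
```

View pics/k.png

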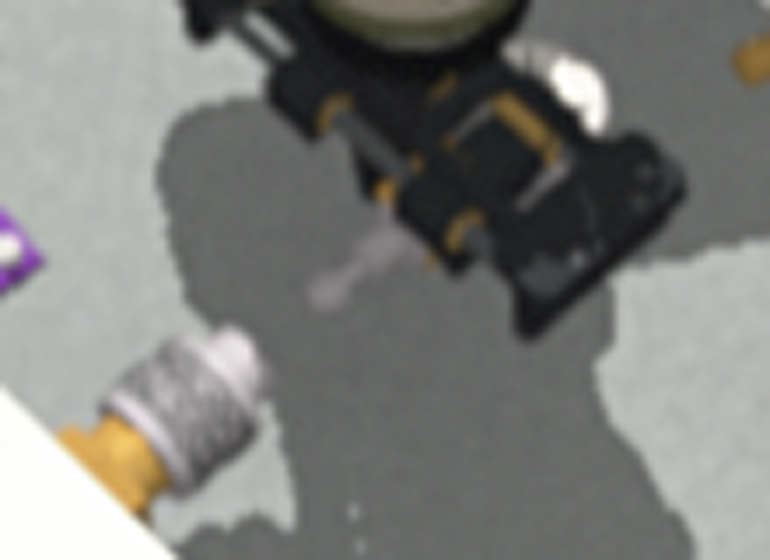

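The nose (240,360) and the plug tip (320,292) are in line to within about 2–3 mm, and the tip is about 25–30 mm short of the mouth. I advance with the force watched.

```bash
python3 -m creep '[[-6,0,0.3,0,0,0],[-6,0,0.1,0,0,0],[-6,0,0,0,0,0],[-3,0,0,0,0,0],[0,0,0,0,0,0]]'; for i in 1 2 3; do python3 -m creep '[[-2,0,0,0,0,0],[-2,0,0,0,0,0],[0,0,0,0,0,0]]' | sed -n 2,4p; done
```

```text
clock: 17.65
tcp_pos: [497.4, -109.5, 80.6]
orientation: [2.101, 2.336, 0.0]
force: [0.4, 0.5, -1.8]
width: 25.6
tcp_pos: [497.9, -113.1, 80.7]
orientation: [2.1, 2.337, -0.0]
force: [0.7, -0.6, -1.8]
tcp_pos: [498.3, -117.2, 80.6]
orientation: [2.1, 2.336, -0.0]
force: [1.0, -0.7, -1.4]
tcp_pos: [498.7, -121.2, 80.7]
orientation: [2.1, 2.336, 0.0]
force: [-0.5, -1.0, -2.2]
```

```bash
for i in 1 2 3; do python3 -m creep '[[-2,0,0,0,0,0],[-2,0,0,0,0,0],[0,0,0,0,0,0]]' | sed -n 2,4p; done
```

```text
tcp_pos: [499.1, -125.2, 80.6]
orientation: [2.1, 2.336, -0.0]
force: [-0.2, -0.2, -2.0]
tcp_pos: [499.6, -129.1, 80.7]
orientation: [2.1, 2.336, 0.0]
force: [0.1, -0.2, -1.6]
tcp_pos: [500.0, -133.1, 80.7]
orientation: [2.1, 2.336, 0.0]
force: [0.3, 0.0, -1.6]
```

```bash
for i in 1 2 3 4; do python3 -m creep '[[-1.5,0,0,0,0,0],[-1.5,0,0,0,0,0],[0,0,0,0,0,0]]' | sed -n 2,4p; done
```

```text
tcp_pos: [500.3, -136.0, 80.7]
orientation: [2.1, 2.336, 0.0]
force: [0.9, 0.5, -2.0]
tcp_pos: [500.6, -139.0, 80.7]
orientation: [2.1, 2.336, 0.0]
force: [-0.2, 0.5, -1.9]
tcp_pos: [500.9, -142.0, 80.7]
orientation: [2.1, 2.336, -0.0]
force: [0.2, 0.5, -1.7]
tcp_pos: [501.2, -145.0, 80.6]
orientation: [2.1, 2.336, -0.0]
force: [0.4, -0.4, -0.9]
```

```bash
for i in 1 2 3; do python3 -m creep '[[-1,0,0,0,0,0],[-1,0,0,0,0,0],[0,0,0,0,0,0]]' | sed -n 2,4p; done
```

```text
tcp_pos: [501.5, -146.9, 80.7]
orientation: [2.1, 2.336, 0.0]
force: [0.9, -0.5, -1.7]
tcp_pos: [501.7, -148.9, 80.7]
orientation: [2.1, 2.337, -0.0]
force: [0.6, 0.6, -1.2]
tcp_pos: [501.8, -150.5, 80.6]
orientation: [-2.1, -2.336, -0.0]
force: [0.1, 1.5, -1.6]
```

Resistance begins here; the last 5 mm follow gently.

```bash
for i in 1 2 3 4; do python3 -m creep '[[-0.7,0,0,0,0,0],[-0.7,0,0,0,0,0],[0,0,0,0,0,0]]' | sed -n 2,5p; done
```

```text
tcp_pos: [501.8, -151.5, 80.5]
orientation: [-2.099, -2.336, -0.001]
force: [0.8, 4.6, -1.3]
width: 26.0
tcp_pos: [501.8, -152.5, 80.5]
orientation: [-2.098, -2.335, -0.001]
force: [0.2, 7.6, -0.2]
width: 25.7
tcp_pos: [501.9, -153.7, 80.5]
orientation: [-2.098, -2.335, -0.002]
force: [-1.5, 7.0, -0.7]
width: 25.9
tcp_pos: [502.0, -155.0, 80.4]
orientation: [-2.098, -2.335, -0.002]
force: [-0.7, 8.7, -0.8]
width: 25.9
```

```bash
for i in 1 2; do python3 -m creep '[[-0.7,0,0,0,0,0],[0,0,0,0,0,0]]' | sed -n 1,4p; done
python3 - <<'E'
from h import *
C=env.get_image("scene");a=C["pixels"][200:280,200:310];W=env.get_image("wrist")["pixels"]
cv2.imwrite("pics/l.png",cv2.resize(a,(770,560),interpolation=2)[:,:,::-1]);cv2.imwrite("pics/lw.png",cv2.resize(W[280:370,200:370],None,fx=4,fy=4)[:,:,::-1])
E
```

```text
clock: 22.95
tcp_pos: [501.9, -155.5, 80.3]
orientation: [-2.098, -2.334, -0.002]
force: [0.6, 9.3, -0.0]
clock: 23.15
tcp_pos: [501.9, -156.0, 80.3]
orientation: [-2.097, -2.334, -0.002]
force: [-0.5, 10.5, 0.9]
```

```bash
for i in 1 2; do python3 -m creep '[[-0.7,0,0,0,0,0],[0,0,0,0,0,0]]' | sed -n 1,4p; done
```

```text
clock: 23.45
tcp_pos: [501.9, -156.0, 80.3]
orientation: [-2.097, -2.333, -0.003]
force: [-0.4, 15.1, 1.8]
clock: 23.65
tcp_pos: [501.9, -156.1, 80.3]
orientation: [-2.096, -2.333, -0.004]
force: [-0.3, 17.8, 2.1]
```

```bash
python3 - <<'E'
from h import *
C=env.get_image("scene");a=C["pixels"][200:280,200:310]
cv2.imwrite("pics/l.png",cv2.resize(a,(770,560),interpolation=2)[:,:,::-1])
E
```

```text
(no output)
```

View pics/l.png

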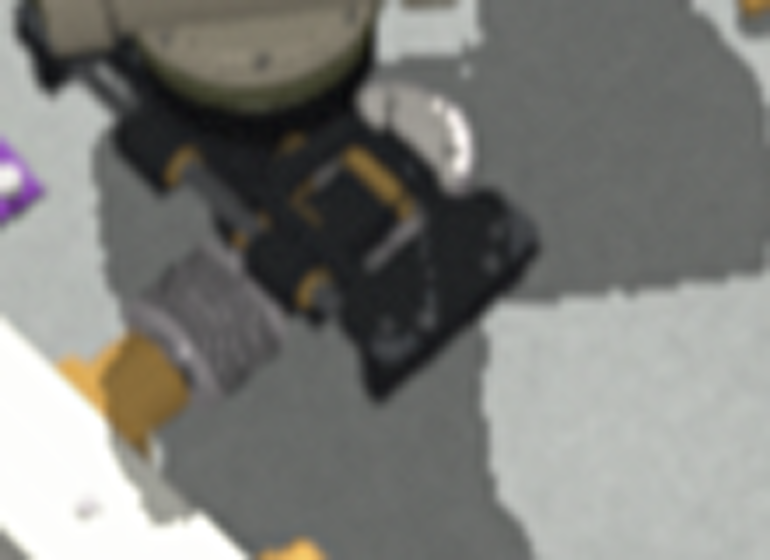

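The sleeve has moved forward (more brass nut shows behind it, around (150,375)), and the force rises hard at the flange stop, so it looks locked. I relax and do a gentle tug check.

```bash
python3 -m creep '[[1,0,0,0,0,0],[1,0,0,0,0,0],[1,0,0,0,0,0],[0,0,0,0,0,0]]'|sed -n 2,4p; for i in 1 2 3; do python3 -m creep '[[1,0,0,0,0,0],[1,0,0,0,0,0],[0,0,0,0,0,0]]' | sed -n 2,4p; done
```

```text
tcp_pos: [501.8, -154.7, 80.3]
orientation: [-2.098, -2.335, -0.001]
force: [-0.2, 8.4, -0.5]
tcp_pos: [502.3, -154.3, 80.7]
orientation: [2.1, 2.336, -0.0]
force: [-0.3, 0.9, -2.0]
tcp_pos: [502.1, -152.2, 80.7]
orientation: [2.1, 2.336, -0.0]
force: [-0.5, 0.1, -1.4]
tcp_pos: [502.1, -151.6, 80.8]
orientation: [2.098, 2.335, -0.002]
force: [-0.8, -7.9, -3.9]
```

Locked: the tug is resisted (-8 N) after about 4.5 mm of play. I seat it again and let go.

```bash
python3 -m creep '[[-1.5,0,0,0,0,0],[-1.5,0,0,0,0,0],[-1.5,0,0,0,0,0],[-0.7,0,0,0,0,0],[0,0,0,0,0,0]]'; python3 -m creep '[[0,0,0,0,0,0],[0,0,0,0,0,0],[0,0,0,0,0,0],[0,0,0,0,0,0]]' 60; python3 -m creep '[[0,0,-8,0,0,0],[0,0,-20,0,0,0],[0,0,-30,0,0,0],[0,0,-30,0,0,0],[0,0,0,0,0,0],[0,0,0,0,0,0]]'
python3 - <<'E'
from h import *
W=env.get_image("wrist");C=env.get_image("scene");S=env.get_image("side")
a=cv2.resize(W["pixels"][80:380,100:460],(480,400));b=cv2.resize(C["pixels"][195:285,195:285],(400,400))
cv2.imwrite("pics/m.png",cv2.resize(np.hstack([a,b]),(800,364))[:,:,::-1])
E
```

```text
clock: 25.5
tcp_pos: [502.2, -154.4, 80.6]
orientation: [-2.099, -2.336, -0.001]
force: [0.6, 5.1, 0.2]
width: 25.7
clock: 25.9
tcp_pos: [502.4, -155.5, 80.7]
orientation: [2.1, 2.336, -0.0]
force: [-0.5, 0.6, 0.8]
width: 55.4
clock: 26.5
tcp_pos: [502.3, -155.3, 169.1]
orientation: [2.099, 2.336, 0.0]
force: [0.1, 0.1, -0.0]
width: 59.9
```

View pics/m.png

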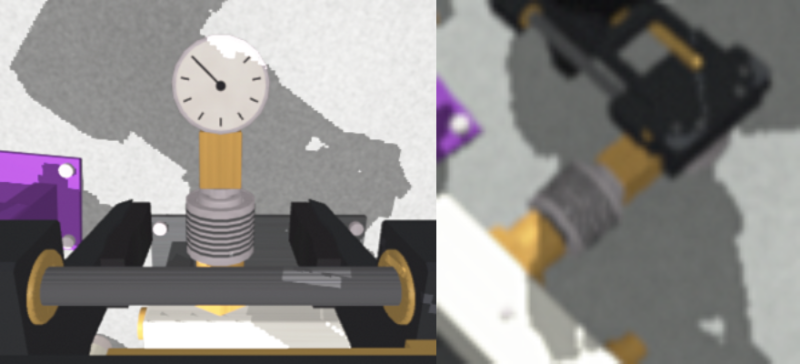

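The gauge sits in the coupler with its dial up: dial at (220,85), flange against the mouth at (220,190). The sleeve is forward at (220,230), and the robot is clear. I hand in.

```bash
python3 -c "
from workcell import env
env.close_job();print(env.observe()['clock'],env.observe()['force'])"
```

```text
the job is handed in; nothing more can be done
the job is handed in; nothing more can be done
```

The gauge with the grooved plug is fitted and locked in the real manifold's coupler, dial up. The gripper has let go and stands clear, and I handed the job in at about 27 s.

**What I did**
- **Sleeve:** I pulled it back to its stop. A picture showed it staying back by itself.
- **Pick-up:** I gripped the gauge by its stem block. I lowered it to the bench once, in front of the manifold, to check that it was level in the grip.
- **Insertion:** The plug went in freely, then the last 5–6 mm took about 5–10 N. I pushed on against the end stop to about 18 N.

**Last checks**
- **Lock:** In the picture the sleeve had snapped forward. A gentle tug met about 8 N of resistance after roughly 4.5 mm of play, so I pushed the gauge home again before letting go.
- **Final picture:** It shows the dial up, the flange at the mouth, the sleeve forward and nothing touching the gauge.

**What disagreed**
- **Coupler direction:** The first camera estimate was about 12° off (108° against 96°). I corrected it from the wrist pictures.
- **Gauge tilt:** The wrist picture hinted at a slight nose-up tilt, but the bench contact showed it was level.
- **Not checked:** I did not compare the bystanders' positions before and after. No unexpected force was read at any of the moves.

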